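Seat the slotted workpiece in the joinery jig and shut its gate

ROBOT

A 7-joint arm with a two-finger parallel gripper is mounted at the origin on the work surface. World frame = base frame: x ahead of the robot, y to its left, z up, the work surface at z = 0. Lengths are in m, angles in rad, forces in N, time in s.
With the tool pointing down it reaches from about 0.4 to 0.85 m from the base axis. Payload 10.4 kg.
Tool frame: the origin (TCP) lies between the finger pads; the fingertips stand 19 mm ahead of it and the grasp point (between the pads) is the TCP (manip.tips_ahead is the distance from the TCP to the fingertips, in m); z points along the fingers, y is the line along which they close (so a half turn about z gives the same grasp; the last joint's range is limited). The gripper opens to 85 mm and grips with 20 to 120 N. Pads are 22 mm wide; open, the fingers measure 114 mm over their backs; the gripper's body (76 mm by 85 mm) begins 54 mm behind the grasp point. The pads swing forward as they close: fully open they stand 13 mm farther back than shut.
Start: joints at [-0.023, 0.332, -0.065, 1.46, 0.022, 1.35, -0.088], TCP at [0.625, 0, 0.25] pointing down, gripper open.
Joint ranges: [-2.6, 2.6], [-0.5, 2.12], [-1.47, 1.34], [0.16, 2.42], [-1.27, 4.41], [0.06, 2.06], [-2.6, 2.6]. Speed limits (rad/s): [2.22, 2.22, 2.79, 2.79, 3.14, 3.14, 3.14].

INTERFACE

Orientations are given as a unit quaternion [x, y, z, w].
In Python, from workcell import manip, viewer gives the robot as it stands.
- The arm moves only by the tool arm_command, never from a script. Its argument "series" is text: rows parted by semicolons, each of 5 numbers parted by spaces: the closure, from 0 (fully open) to 1 (shut), then the shift along the tool's x, y, z normalised to -1 to 1, where 1 is 0.4 m, then the turn about the tool's z normalised to -1 to 1, where 1 is 180 degrees. In form: jaw tx ty tz spin; .... A call has exactly 10 rows; each row shifts and turns the commanded pose from where the row before left it, along the tool's axes as they then stand; what a row does not reach is not made up. A row lasts 1/8 s, in which the tool goes at most 62.5 mm and 10.7 degrees, less where a joint would pass 70% of its speed; a pose out of reach is approached as far as the arm can. A call with a number of a shift or a turn outside -1 to 1 is refused whole. A call with a gripper value outside its range is refused whole. The fingers move at their own pace and stop on an object; "newtons" is the grip in N (left out, the last holds). Time passes only in rows, so rows that do not move let the fingers close, or fill a call up. It gives the time, the measured TCP pose, the force, the opening and the grip force at its end, in the units of the state.
- manip.get_obs(): the state, without advancing time (a new reading comes with each control period).
- viewer.camera(name): name is "scene" or "side" or "wrist"; returns a dict with "pixels" (384x512x3 uint8, red, green, blue), "intrinsics" (3x3 intrinsics, pixels), "extrinsics" (4x4, takes a point from world to camera coordinates). Camera axes: x right, y up, looking along -z (the intrinsics and any distortion apply to the point x, -y, -z); pixel columns grow to the right and rows downward; lengths in m; the calibration is good to about 2 mm. The wrist camera is an equidistant fisheye: a pixel r from the principal point sees the ray r / f radians off the axis. A picture is of the moment at which its call begins. There is no depth.
- manip.hand_in(): hands the job in; it is judged then, once.
The state is a dict: "clock": time; "joint_pos": joint angles; "joint_velocities": joint speeds; "tau": joint torques, N m; "position": TCP position; "ee_rot": TCP orientation; "ft_force": force on the tool from outside, world axes, zero at the start; "torque": the same for the moment, N m; "grip_width": opening from 0.0 (shut) to 1.0 (fully open); "grasp_force": force on a finger pad.
Only numpy, scipy, OpenCV 4.12 (cv2) and the standard library are available. Lean on these libraries where they do the work, as an engineer would, in place of code of your own. Each camera call takes 0.05 s, during which the arm holds its last target. There are 200 camera calls.

TASK

Slide the slotted wooden workpiece into the pocket of the jig until it sits flat and square, fully home against the stop with the tongue in its slot. Then swing the wooden gate fully shut behind it by its peg and let go. Leave everything else on the bench where it is.

Things in the scene. Friction and masses are not known exactly. Their poses are not given: they have to be found in the camera images.
- jig: Fixed white laminate-faced jig board, 335 x 230 x 18 mm; parts slide on its top, 18 mm above the bench. Origin: on the bench surface, under the middle of the stop face the workpiece must meet; z up, x = the way the workpiece is pushed home, y to the left of that. Board covers x -290 to +45, y -105 to +125 mm. On it stand a dark wooden stop, two rails and a tongue, all 22 mm high above the board.
- pocket (a point): Centre of a home workpiece's underside: x = -50, y = 0, z = 18 mm in the jig's frame, axes as the jig's. Pocket: stop 155 mm wide at jig x 0 to +40; rails 93 mm apart (inner faces at y +46.5 and -46.5) from x -62 to 0, flaring outward from x -60 to -82 to a mouth about 110 mm wide; a fixed tongue 18 mm wide sticks out of the stop's middle to x = -25.
- blank: Loose pale wooden workpiece, 100 long x 90 wide x 28 mm thick, 0.12 to 0.24 kg, flat on the jig board before the pocket, off to the jig's +y side, askew up to 0.4 rad. Origin: centre of the 100 x 90 outline, on its underside; x along its length to the slotted end, z up. Home: origin at point pocket, axes along the jig's; its rear end is then at jig x = -100, 38 mm out of the straight rails.
- slot (a point): Middle of the workpiece's slotted (+x) end, on its underside, 50 mm from its origin. The slot there is 24 mm wide, 30 mm deep and goes through the full thickness; it takes the tongue.
- gate (a joint): Gate hinge angle: 0 = shut (hard stop), the bar along the jig's +y, 3 mm behind a home workpiece; it cannot shut if the workpiece is farther out. Grows as it opens, anticlockwise from above: at 1.57 it points along the jig's -x; at most 2.2; starts at 1.6 to 1.9. Light friction (0.05 Nm), no spring: stays where left.
- gate_hinge (a point): Gate's upright hinge pin, at jig x = -111, y = -64 mm, at the board's top. the gate is a wooden bar 98 mm long, 16 mm thick, from 3 to 27 mm above the board.
- gate_peg (a point): Top centre of the gate's handle, an upright round dark peg 14 mm in diameter, standing 44 mm above the bar, 75 mm from the hinge pin; its top is 89 mm above the bench. Can be pinched from above or pushed.
- offcut: Small loose dark offcut, 45 x 22 x 20 mm, lying on the jig board outside the rail on the jig's +y side. Bystander. Origin: centre of its underside.
- plain_block: Loose pale block without a slot, 100 x 70 x 28 mm, on the bench to the robot's right. Bystander, not the workpiece. Origin: centre of its underside.
- mallet: Dark wooden round mallet standing on its head, 86 mm across, 238 mm high, to the robot's left. Bystander. Origin: centre of its underside.
- chisel: Chisel lying on the bench to the robot's right, 262 mm long, 24 mm wide. Bystander. Origin: under the joint of handle and ferrule.
- square: Try square lying beyond the jig, dark 120 mm stock and 150 mm steel blade. Bystander. Origin: centre of the stock's underside.
- plane: Steel hand plane with wooden knob and handle, 170 x 55 x 75 mm, to the robot's left. Bystander. Origin: centre of its sole.
- mug: White mug, 80 mm wide, 90 mm high, beyond the jig. Bystander. Origin: centre of its underside.
- glue: White glue bottle, 56 mm wide, 160 mm high, beyond the jig. Bystander. Origin: centre of its underside.
Mind the look-alikes: they are no part of the job. Leave any turquoise look-alike of the blank alone.

How it is judged:
On the way:
1. The workpiece is fully home in the pocket, flat and square (x of blank in the frame of jig above -0.0535 m and y of blank in the frame of jig between -0.004 and 0.004 m and z of blank in the frame of jig between 0.0155 and 0.0205 m and angle between the x axis of blank and the x axis of jig, either way round below 0.04 rad and angle between blank's own z axis and vertical below 0.03 rad), for 0.2 s.
At the end, for the whole second after the job is handed in: The workpiece lies flat on the jig board in the pocket: within 3.5 mm of the stop, within 4 mm of the pocket's middle, square within 0.04 rad, at rest; the gate is shut behind it (joint below 0.06 rad); every bystander is within 20 mm of where it was (all of step 1 and value of joint gate below 0.06 rad and linear speed of blank below 0.01 m/s and angular speed of blank below 0.1 rad/s and distance of each of offcut, plain_block, mallet, chisel, square, plane, mug, glue from where it was at the start of the episode below 0.02 m); the robot touches nothing.
It fails at once if A bystander is disturbed (moved more than 30 mm) (distance of any of offcut, plain_block, mallet, chisel, square, plane, mug, glue from where it was at the start of the episode above 0.03 m).
It also fails if it takes over 58 s, if anything falls off the work surface, if the arm or the gripper's body presses on something with over 40 N, if the wrist force passes 120 N, or if a joint passes its speed limit or range.

## Working session

There is one attempt and no reset: what is moved stays moved. The work goes in short steps, Python scripts to look and compute and a tool call to move; the robot and the scene stay as the last step left them, time stands still between calls to the robot, and variables do not carry over. Pictures are saved under pics/ and viewed, at most 10 in all, crops included, and the job is handed in when it is done.

Besides the shell and the picture viewer there is one more tool, called after "Request:" by a JSON object that holds its "method" and its "body". arm_command: Moves the arm, as the interface text tells. Scaled input: -1 to 1 covers 0.4 m each way for a shift and 180 degrees each way for a turn. Its arguments: {"type":"object","properties":{"series":{"type":"string"},"newtons":{"type":"number"}},"required":["series"]}

```bash
mkdir -p pics; ls; python3 - <<'E'
from workcell import manip, viewer
import cv2,pickle,numpy as np
d={}
for n in("scene","side","wrist"):
    d[n]=viewer.camera(n); 
    cv2.imwrite(f"pics/{n}0.png",d[n]["pixels"][:,:,::-1])
    print(n,np.round(d[n]["intrinsics"],1).tolist(),np.round(d[n]["extrinsics"],3).tolist(), [k for k in d[n]])
pickle.dump(d,open("d0.pkl","wb"))
print(manip.get_obs())
E
```

```text
pics
scene [[392.2, 0.0, 249.8], [0.0, 392.2, 189.8], [0.0, 0.0, 1.0]] [[0.434, 0.901, -0.012, -0.246], [-0.524, 0.263, 0.81, 0.216], [0.733, -0.345, 0.586, -1.581], [0.0, 0.0, 0.0, 1.0]] ['pixels', 'intrinsics', 'extrinsics']
side [[490.9, 0.0, 263.8], [0.0, 490.9, 193.7], [0.0, 0.0, 1.0]] [[-0.907, -0.422, 0.008, 0.491], [0.248, -0.518, 0.819, -0.21], [-0.341, 0.744, 0.574, -1.31], [0.0, 0.0, 0.0, 1.0]] ['pixels', 'intrinsics', 'extrinsics']
wrist [[297.3, 0.0, 257.9], [0.0, 297.3, 189.2], [0.0, 0.0, 1.0]] [[1.0, -0.001, -0.002, -0.623], [-0.0, 0.949, -0.315, 0.041], [0.003, 0.315, 0.949, -0.382], [0.0, 0.0, 0.0, 1.0]] ['pixels', 'intrinsics', 'extrinsics']
{'clock': 0.15, 'joint_pos': array([-0.02260517,  0.33272958, -0.0647192 ,  1.46073432,  0.02159736,
        1.34990378, -0.08849913]), 'joint_velocities': array([-9.96246410e-05, -2.27292407e-03, -1.65905517e-03, -1.51484230e-03,
        5.45302786e-04,  7.16787770e-05,  1.53421932e-04]), 'tau': array([ 1.13752249e-03, -6.25829744e+01,  4.95374459e-02, -3.91853535e+01,
        1.63436425e-02,  7.44175835e-03, -2.63868424e-05]), 'position': array([6.24739873e-01, 1.65300072e-05, 2.49703662e-01]), 'ee_rot': array([ 7.07092454e-01,  7.07120902e-01, -3.94714432e-04, -3.68355315e-04]), 'ft_force': array([-0.5172415 , -0.54570896, -0.23604757]), 'torque': array([-0.03860036,  0.03854494,  0.01985105]), 'grasp_force': 0.0, 'grip_width': 0.9994170457124455}
```

```bash
python3 -c "
import cv2,numpy as np
a=[cv2.imread(f'pics/{n}0.png') for n in('scene','side')]
cv2.imwrite('pics/w.png',cv2.resize(cv2.imread('pics/wrist0.png'),(800,600)))
cv2.imwrite('pics/s.png',cv2.resize(a[0],(800,600),interpolation=cv2.INTER_CUBIC))"
```

```text
(no output)
```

View pics/s.png

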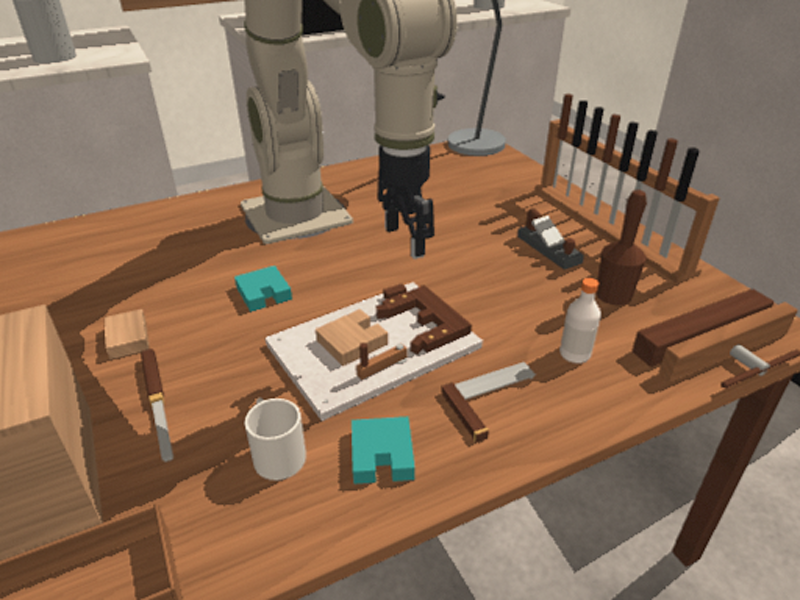

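View pics/side0.png

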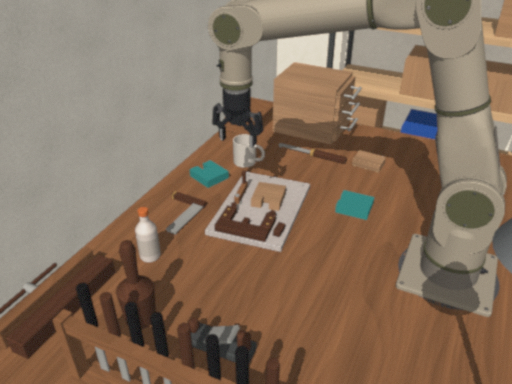

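View pics/w.png

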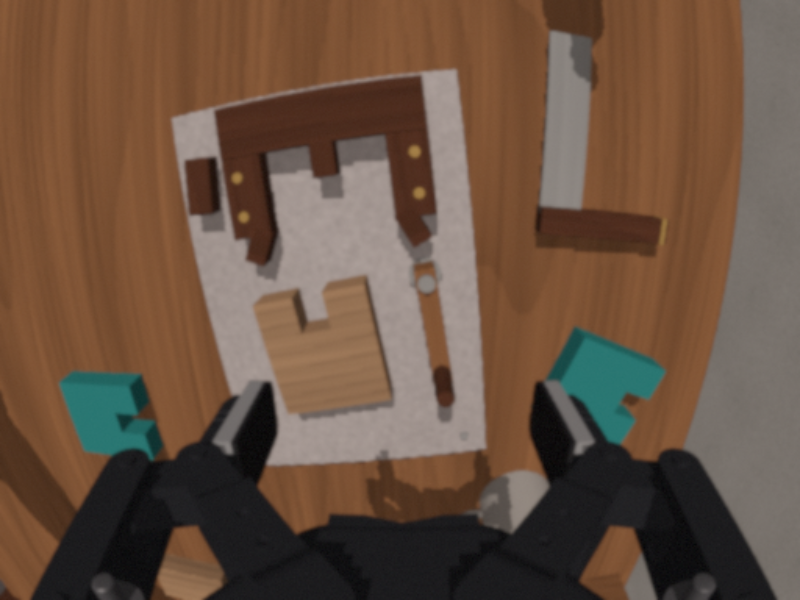

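```bash
cat > h.py <<'E'
import cv2,numpy as np
def rays(c,px,fish):
    K=c["intrinsics"].astype(float);E=c["extrinsics"]
    p=np.asarray(px,float).reshape(-1,1,2)
    n=(cv2.fisheye.undistortPoints(p,K,np.zeros(4)) if fish else cv2.undistortPoints(p,K,None)).reshape(-1,2)
    d=np.c_[n[:,0],-n[:,1],-np.ones(len(n))]@E[:3,:3]
    return -E[:3,:3].T@E[:3,3],d
def plane(c,px,z,fish=True):
    o,d=rays(c,px,fish); return (o+d*((z-o[2])/d[:,2])[:,None])[:,:2]
def big(m,k=0):
    cs=sorted(cv2.findContours(m,cv2.RETR_EXTERNAL,cv2.CHAIN_APPROX_NONE)[0],key=cv2.contourArea)
    return cs[-1-k]
def hsv(c): return cv2.cvtColor(c["pixels"],cv2.COLOR_RGB2HSV)
E
python3 - <<'E'
from h import *; import pickle
c=pickle.load(open("d0.pkl","rb"))["wrist"]; H=hsv(c); E=c["extrinsics"]
print("cam",-E[:3,:3].T@E[:3,3])
for n,(u,v) in dict(board=(300,270),blank=(220,230),gate=(279,210),stop=(200,75),peg=(284,250),table=(60,150)).items(): print(n,H[v-1:v+2,u-1:u+2].reshape(-1,3).mean(0))
B=((H[...,1]<60)&(H[...,2]>110)).astype(np.uint8)*255
B[:, :100]=0;B[:,320:]=0;B[302:]=0
b=big(cv2.morphologyEx(B,cv2.MORPH_OPEN,np.ones((3,3))))
w=plane(c,b.reshape(-1,2),.018).astype(np.float32)
r=cv2.minAreaRect(w);print("board",r,cv2.boxPoints(r))
# blank: bright orange within hull of the board
hull=np.zeros_like(B);cv2.fillConvexPoly(hull,cv2.convexHull(b),255)
W=((H[...,1]>70)&(H[...,2]>130)&(H[...,0]<25)).astype(np.uint8)*255&hull
k=big(W);w=plane(c,k.reshape(-1,2),.046).astype(np.float32)
r=cv2.minAreaRect(w);print("blank",r,cv2.boxPoints(r))
a=cv2.approxPolyDP(k,3,True).reshape(-1,2);print(np.c_[a,plane(c,a,.046).round(4)])
v=c["pixels"][:,:,::-1].copy();cv2.drawContours(v,[b],-1,(255,0,0),1);cv2.drawContours(v,[k],-1,(0,0,255),1)
cv2.imwrite("pics/m1.png",cv2.resize(v[40:310,90:330],None,fx=2.2,fy=2.2,interpolation=cv2.INTER_CUBIC))
E
```

```text
cam [0.62441757 0.08091768 0.3742696 ]
board [  8.88888889  28.         159.44444444]
blank [ 13.66666667 113.22222222 146.33333333]
gate [ 12.55555556 148.         128.        ]
stop [  8.88888889 153.11111111  78.11111111]
peg [  9.11111111 158.33333333  67.33333333]
table [ 12.22222222 149.88888889 115.33333333]
board ((0.5514194965362549, -0.039630770683288574), (0.2649611532688141, 0.3362307548522949), 6.5096540451049805) [[ 0.4007337   0.11238132]
 [ 0.43885243 -0.22168167]
 [ 0.7021053  -0.19164287]
 [ 0.66398656  0.14242013]]
blank ((0.5601233243942261, -0.07302026450634003), (0.09178551286458969, 0.1069168671965599), 11.050888061523438) [[ 0.5048346  -0.02934985]
 [ 0.52532846 -0.13428418]
 [ 0.61541206 -0.11669068]
 [ 0.5949182  -0.01175635]]
[[ 2.330e+02  1.760e+02  5.950e-01 -1.200e-02]
 [ 2.080e+02  1.830e+02  5.654e-01 -2.040e-02]
 [ 2.100e+02  2.090e+02  5.660e-01 -5.310e-02]
 [ 1.910e+02  2.120e+02  5.421e-01 -5.720e-02]
 [ 1.840e+02  1.890e+02  5.358e-01 -2.770e-02]
 [ 1.880e+02  1.850e+02  5.411e-01 -2.280e-02]
 [ 1.680e+02  1.890e+02  5.156e-01 -2.770e-02]
 [ 1.620e+02  1.950e+02  5.071e-01 -3.540e-02]
 [ 1.850e+02  2.640e+02  5.266e-01 -1.328e-01]
 [ 2.490e+02  2.550e+02  6.122e-01 -1.166e-01]
 [ 2.300e+02  1.790e+02  5.914e-01 -1.560e-02]]
```

View pics/m1.png

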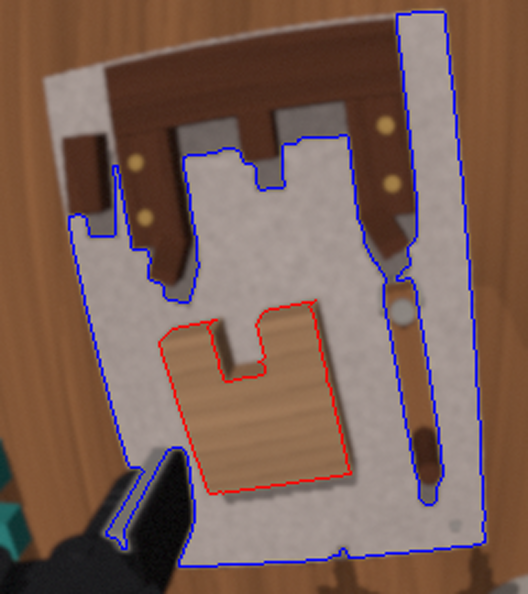

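```bash
python3 - <<'E'
from h import *; import pickle
c=pickle.load(open("d0.pkl","rb"))["wrist"]; H=hsv(c)
def fit(P):
    x,y,p,q=cv2.fitLine(P.astype(np.float32),cv2.DIST_HUBER,0,.01,.01).ravel(); return np.array([x,y]),np.array([p,q])
B=((H[...,1]<75)&(H[...,2]>75)).astype(np.uint8)
# board edges by scanning: (rows: first/last board px)
def edge(m,rows=None,cols=None,last=True):
    o=[]
    if rows is not None:
        for v in rows:
            i=np.flatnonzero(m[v]); 
            if len(i): o.append((i[-1]+.5 if last else i[0]-.5,v))
    else:
        for u in cols:
            i=np.flatnonzero(m[:,u])
            if len(i): o.append((u,i[-1]+.5 if last else i[0]-.5))
    return np.array(o)
m=B.copy();m[:,:100]=0;m[:,320:]=0;m[300:]=0
R=plane(c,edge(m,rows=range(60,280)),.018);L=plane(c,edge(m,rows=range(80,235),last=False),.018)
Bo=plane(c,edge(m,cols=range(190,235)),.018);T=plane(c,edge(m,cols=range(115,285),last=False),.018)
for n,P in zip("RLBT",(R,L,Bo,T)):
    p,d=fit(P); r=abs((P-p)@[-d[1],d[0]]);print(n,p.round(4),"angle",np.degrees(np.arctan2(d[1],d[0])).round(2),"res",np.median(r).round(5),r.max().round(4))
# dark wood
D=((H[...,1]>90)&(H[...,2]<105)).astype(np.uint8); D[:, :115]=0;D[:,290:]=0;D[180:]=0
k=big(D*255);a=cv2.approxPolyDP(k,2.5,True).reshape(-1,2);print("dark@.04\n",np.c_[a,plane(c,a,.04).round(4)])
W=((H[...,1]>70)&(H[...,2]>115)&(H[...,0]<25)).astype(np.uint8); m=W*0;m[170:275,155:255]=W[170:275,155:255]
for n,e in dict(left=edge(m,rows=range(202,258),last=False),rear=edge(m,cols=range(190,244)),right=edge(m,rows=range(182,248))).items():
    P=plane(c,e,.046);p,d=fit(P);r=abs((P-p)@[-d[1],d[0]]);print(n,p.round(4),"angle",np.degrees(np.arctan2(d[1],d[0])).round(2),r.max().round(4))
K=((H[...,1]>90)&(H[...,2]<95)).astype(np.uint8);m=K*0;m[225:265,270:295]=K[225:265,270:295]
k=big(m*255);print("peg px",cv2.boundingRect(k),cv2.fitEllipse(k))
G=((H[...,1]<30)).astype(np.uint8)
for px,z in(((272,182),.049),((285,240),.089),((285,255),.089)):print(px,plane(c,[px],z))
E
```

```text
R [ 0.1163 -0.9932] angle -3.86 res 0.69925 0.7903
L [ 0.1147 -0.9934] angle 0.74 res 0.44498 0.4907
B [0.9931 0.1173] angle -21.04 res 0.27117 0.2808
T [0.9935 0.1142] angle 13.22 res 0.06576 0.0732
dark@.04
 [[ 2.680e+02  4.900e+01  6.347e-01  1.319e-01]
 [ 2.030e+02  5.700e+01  5.628e-01  1.244e-01]
 [ 1.380e+02  7.100e+01  4.846e-01  1.144e-01]
 [ 1.510e+02  1.520e+02  4.959e-01  1.680e-02]
 [ 1.600e+02  1.530e+02  5.074e-01  1.530e-02]
 [ 1.590e+02  1.660e+02  5.048e-01 -6.000e-04]
 [ 1.680e+02  1.690e+02  5.160e-01 -4.500e-03]
 [ 1.760e+02  1.500e+02  5.277e-01  1.840e-02]
 [ 1.690e+02  9.800e+01  5.223e-01  7.960e-02]
 [ 1.960e+02  9.200e+01  5.543e-01  8.480e-02]
 [ 2.010e+02  1.110e+02  5.595e-01  6.290e-02]
 [ 2.140e+02  1.110e+02  5.744e-01  6.240e-02]
 [ 2.130e+02  9.100e+01  5.737e-01  8.510e-02]
 [ 2.310e+02  8.600e+01  5.939e-01  9.020e-02]
 [ 2.470e+02  8.600e+01  6.116e-01  9.000e-02]
 [ 2.540e+02  1.400e+02  6.192e-01  2.880e-02]
 [ 2.640e+02  1.560e+02  6.306e-01  1.020e-02]
 [ 2.740e+02  1.510e+02  6.420e-01  1.610e-02]
 [ 2.690e+02  1.380e+02  6.362e-01  3.110e-02]
 [ 2.780e+02  1.330e+02  6.463e-01  3.690e-02]]
left [ 0.1914 -0.9815] angle -9.09 0.5088
rear [0.9822 0.1877] angle -12.5 0.2392
right [ 0.1907 -0.9816] angle -5.75 0.6046
peg px (277, 234, 13, 26) ((283.4866027832031, 246.0270233154297), (10.134538650512695, 28.712919235229492), 171.94027709960938)
(272, 182) [[ 0.63973469 -0.01828044]]
(285, 240) [[ 0.65308796 -0.07180278]]
(285, 255) [[ 0.65383526 -0.09089953]]
```

```bash
cat > m.py <<'E'
from h import *; import pickle
def fit(P):
    v=cv2.fitLine(P.astype(np.float32),cv2.DIST_HUBER,0,.001,.001).ravel(); return v[2:],v[:2]
def edge(m,rows=None,cols=None,last=True):
    o=[]
    for t in (rows if rows is not None else cols):
        i=np.flatnonzero(m[t] if rows is not None else m[:,t])
        if len(i):
            e=i[-1]+.5 if last else i[0]-.5
            o.append((e,t) if rows is not None else (t,e))
    return np.array(o)
E
python3 - <<'E'
from m import *
c=pickle.load(open("d0.pkl","rb"))["wrist"]; H=hsv(c)
B=((H[...,1]<75)&(H[...,2]>75)).astype(np.uint8);m=B.copy();m[:,:100]=0;m[:,320:]=0;m[300:]=0
ax=np.array([-.1155,.9933]);ay=np.array([-.9933,-.1155])
for n,e in dict(R=edge(m,rows=range(60,280)),L=edge(m,rows=range(80,235),last=False),B=edge(m,cols=range(190,235)),T=edge(m,cols=range(115,285),last=False)).items():
    P=plane(c,e,.018);p,d=fit(P);r=abs((P-p)@[-d[1],d[0]]);print(n,p,d,"jx",p@ax,"jy",p@ay,np.median(r),r.max())
D=((H[...,1]>90)&(H[...,2]<105)).astype(np.uint8);D[:, :115]=0;D[:,290:]=0;D[180:]=0
for n,e in dict(stopL=edge(D[:110],cols=range(176,192)),tong=edge(D[:120],cols=range(203,213)),stopR=edge(D[:110],cols=range(218,228))).items():
    P=plane(c,e,.04);print(n,np.median(P@ax),np.median(P@ay))
for n,r,a,b,last in(("railLin",range(105,145),130,185,True),("railRin",range(95,130),225,285,False),("tongL",range(97,108),190,225,False),("tongR",range(97,108),190,225,True)):
    m=D*0;m[:,a:b]=D[:,a:b];P=plane(c,edge(m,rows=r,last=last),.04);print(n,np.median(P@ay),np.ptp(P@ay))
W=((H[...,1]>70)&(H[...,2]>115)&(H[...,0]<25)).astype(np.uint8); m=W*0;m[170:275,155:255]=W[170:275,155:255]
bx=np.array([-.190,.9818]);by=np.array([-.9818,-.190])
for n,e in dict(left=edge(m,rows=range(202,258),last=False),rear=edge(m,cols=range(190,244)),right=edge(m,rows=range(182,248))).items():
    P=plane(c,e,.046);p,d=fit(P);print(n,p,d,"bx",p@bx,"by",p@by)
E
```

```text
R [ 0.68556976 -0.04620158] [ 0.1163265  -0.99321103] jx -0.12507533633932472 jy -0.6756401633642614 0.0003206924932093552 0.0009561734784529437
L [0.446599   0.00574259] [ 0.11466245 -0.9934045 ] jx -0.04587806697757915 jy -0.44427006287695836 0.00039052182354674703 0.001240935062001852
B [ 0.5466671  -0.21030487] [0.99309826 0.11728511] jx -0.27203587849885225 jy -0.518714216811955 0.0004977204092710864 0.0012439983640001532
T [0.5525107  0.12974574] [0.99345976 0.11418302] jx 0.06506145688444374 jy -0.5637944898113608 0.00031259204296039576 0.0011677836305479042
stopL 0.01986295035531869 -0.5456092044398502
tong -0.004481336427221344 -0.5701762222252126
stopR 0.020035075186018103 -0.590608463850349
railLin -0.5274120267502471 0.001985183960589887
railRin -0.6178319250121757 0.0016081849294914408
tongL -0.5619511334608674 0.0009996508114299418
tongR -0.5803702752528195 0.0009684231813583688
left [ 0.5151582  -0.08237818] [ 0.1914284 -0.9815066] bx -0.17875894950032234 by -0.4901304436326027
rear [ 0.5693981  -0.12622315] [0.98223054 0.18767825] bx -0.23211152561903 by -0.5350526617169381
right [ 0.6026784  -0.06067107] [ 0.19072585 -0.9816433 ] bx -0.1740757547274232 by -0.5801821678906679
```

Request:
{"method": "arm_command", "body": {"series": "1 0 0 0 -0.0367; 1 -0.046 -0.0935 0 0; 1 -0.046 -0.0935 0 0; 1 -0.046 -0.0935 0 0; 1 -0.046 -0.0935 0 0; 1 0 0 0.12 0; 1 0 0 0.12 0; 1 0 0 0.12 0; 1 0 0 0 0; 1 0 0 0 0", "newtons": 40}}

```text
clock: 1.4
position: [0.4858, -0.0904, 0.108]
ee_rot: [0.665, 0.747, 0.001, 0.001]
ft_force: [0.6, -0.5, 0.9]
grip_width: 0.001
grasp_force: 0.0
```

Request:
{"method": "arm_command", "body": {"series": "1 0 0 0.08 0; 1 0 0 0.08 0; 1 0 0 0 0; 1 0 0.025 0 0; 1 0 0.015 0 0; 1 0 0.015 0 0; 1 0 0.015 0 0; 1 0 0.015 0 0; 1 0 0 0 0; 1 0 0 0 0"}}

```text
clock: 2.65
position: [0.5189, -0.0863, 0.0423]
ee_rot: [0.665, 0.747, 0.0, 0.0]
ft_force: [-0.4, -0.5, -0.2]
grip_width: 0.0
grasp_force: 0.0
```

```bash
python3 - <<'E'
from m import *
from workcell import viewer
c=viewer.camera("wrist");pickle.dump(c,open("c1.pkl","wb"))
cv2.imwrite("pics/w1.png",c["pixels"][:,:,::-1])
E
```

```text
(no output)
```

View pics/w1.png

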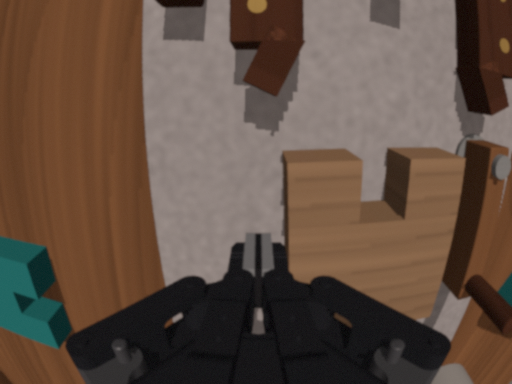

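Request:
{"method": "arm_command", "body": {"series": "1 0 0.012 0 0; 1 0 0.012 0 0; 1 0 0 0 0; 1 0 -0.05 0 0; 1 0 -0.05 0 0; 1 0 0 -0.12 0; 1 0 0 -0.12 0; 1 0 0 -0.12 0; 1 0 0 0 0; 1 0 0 0 0"}}

```text
clock: 3.95
position: [0.4883, -0.0898, 0.1859]
ee_rot: [0.665, 0.747, -0.0, -0.0]
ft_force: [0.3, 0.3, -0.9]
grip_width: -0.002
grasp_force: 0.0
```

```bash
python3 - <<'E'
from m import *
from workcell import viewer,manip
c=viewer.camera("wrist");pickle.dump(c,open("c2.pkl","wb"));print(manip.get_obs()["position"])
cv2.imwrite("pics/w2.png",c["pixels"][:,:,::-1])
H=hsv(c);W=((H[...,1]>70)&(H[...,2]>115)&(H[...,0]<25)).astype(np.uint8)*255
o=np.array([.5649,.0853]);J=np.array([[-.1155,.9933],[-.9933,-.1155]])
for i in range(4):
    k=big(W,i);print(cv2.contourArea(k),cv2.boundingRect(k))
    a=cv2.approxPolyDP(k,3,True).reshape(-1,2)
    if len(a)<16:print(np.c_[a,((plane(c,a,.046)-o)@J.T).round(4)])
E
```

```text
[ 0.48791901 -0.0898318   0.18528387]
21329.0 (101, 0, 125, 314)
17400.5 (10, 0, 107, 338)
7785.0 (314, 124, 93, 105)
[[ 3.140e+02  1.240e+02 -1.103e-01  4.670e-02]
 [ 3.180e+02  1.350e+02 -1.202e-01  4.270e-02]
 [ 3.160e+02  2.280e+02 -2.127e-01  3.910e-02]
 [ 3.970e+02  2.220e+02 -2.085e-01 -5.010e-02]
 [ 4.050e+02  1.280e+02 -1.097e-01 -4.490e-02]
 [ 3.700e+02  1.240e+02 -1.081e-01 -7.100e-03]
 [ 3.760e+02  1.260e+02 -1.096e-01 -1.340e-02]
 [ 3.720e+02  1.580e+02 -1.405e-01 -1.180e-02]
 [ 3.500e+02  1.510e+02 -1.344e-01  1.120e-02]
 [ 3.500e+02  1.260e+02 -1.109e-01  1.270e-02]]
7493.5 (403, 128, 109, 244)
```

View pics/w2.png

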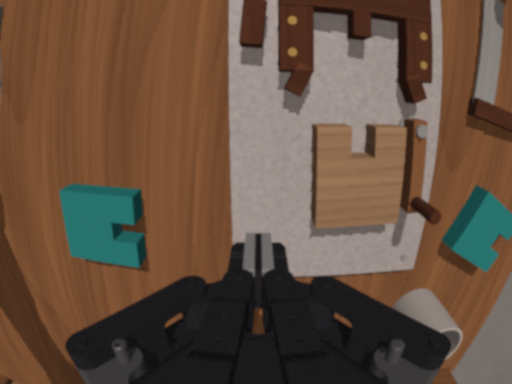

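Request:
{"method": "arm_command", "body": {"series": "0.41 -0.065 0.0825 0 0; 0.41 -0.065 0.0825 0 0; 0.41 -0.065 0.0825 0 0; 0.41 0 0 0 0; 0.41 0 0 0.12 0; 0.41 0 0 0.12 0; 0.41 0 0 0.12 0; 0.41 0 0 0 0; 0.41 0.025 0 0 0; 0.41 0.025 0 0 0"}}

```text
clock: 5.25
position: [0.594, -0.1351, 0.0437]
ee_rot: [0.665, 0.747, 0.001, 0.001]
ft_force: [-1.0, -3.9, 1.4]
grip_width: 0.592
grasp_force: 1.5
```

Request:
{"method": "arm_command", "body": {"series": "0.41 0.02 0 0 0; 0.41 0.02 0 0 0; 0.41 0.02 0 0 0; 0.41 0.02 0 0 0; 0.41 0.02 0 0 0; 0.41 0.02 0 0 0; 0.41 0.02 0 0 0; 0.41 0 0 0 0; 0.41 0 0 0 0; 0.41 0 0 0 0"}}

```text
clock: 6.5
position: [0.5852, -0.0866, 0.0422]
ee_rot: [0.667, 0.745, -0.003, 0.001]
ft_force: [-6.2, -20.7, 7.3]
grip_width: 0.593
grasp_force: 9.8
```

```bash
python3 - <<'E'
from m import *
from workcell import viewer,manip
c=viewer.camera("wrist");print(manip.get_obs()["position"])
cv2.imwrite("pics/w3.png",c["pixels"][:,:,::-1])
E
```

```text
[ 0.58519598 -0.08662668  0.042234  ]
```

View pics/w3.png

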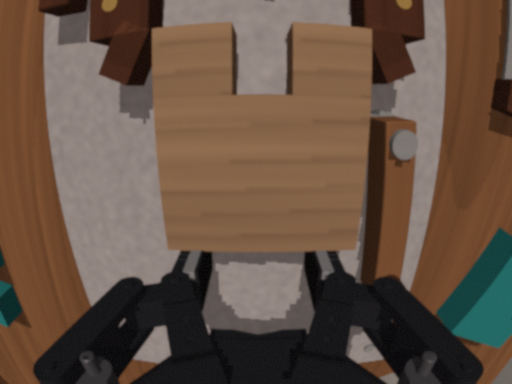

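Request:
{"method": "arm_command", "body": {"series": "0.41 0 -0.006 0 0; 0.41 0 -0.006 0 0; 0.41 0.004 -0.004 0 0; 0.41 0.006 0 0 0; 0.41 0.006 0 0 0; 0.41 0.006 0 0 0; 0.41 0.006 0 0 0; 0.41 0.006 0 0 0; 0.41 0 0 0 0; 0.41 0 0 0 0"}}

```text
clock: 7.8
position: [0.579, -0.0675, 0.0423]
ee_rot: [0.665, 0.747, 0.0, -0.0]
ft_force: [-0.5, 0.4, 0.1]
grip_width: 0.587
grasp_force: 0.0
```

Request:
{"method": "arm_command", "body": {"series": "0.41 0 0.005 0 0; 0.41 0.012 0 0 0; 0.41 0.012 0 0 0; 0.41 0.012 0 0 0; 0.41 0.012 0 0 0; 0.41 0.012 0 0 0; 0.41 0.012 0 0 0; 0.41 0.012 0 0 0; 0.41 0 0 0 0; 0.41 0 0 0 0"}}

```text
clock: 9.05
position: [0.5767, -0.0337, 0.0421]
ee_rot: [0.665, 0.747, -0.0, -0.001]
ft_force: [0.3, 0.0, 0.2]
grip_width: 0.592
grasp_force: 0.0
```

Request:
{"method": "arm_command", "body": {"series": "0.41 0.006 0 0 0; 0.41 0.006 0 0 0; 0.41 0.006 0 0 0; 0.41 0.005 0 0 0; 0.41 0.005 0 0 0; 0.41 0.005 0 0 0; 0.41 0.004 0 0 0; 0.41 0 0 0 0; 0.41 0 0 0 0; 0.41 0 0 0 0"}}

```text
clock: 10.3
position: [0.5761, -0.0249, 0.0427]
ee_rot: [0.666, 0.746, -0.002, 0.002]
ft_force: [2.2, -16.6, -0.8]
grip_width: 0.59
grasp_force: 8.8
```

```bash
python3 - <<'E'
from m import *
from workcell import viewer,manip
c=viewer.camera("wrist")
cv2.imwrite("pics/w4.png",c["pixels"][:,:,::-1])
E
```

```text
(no output)
```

View pics/w4.png

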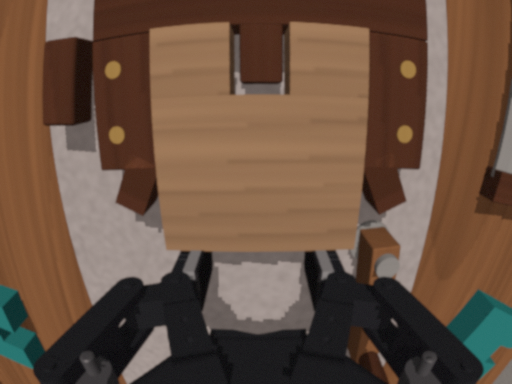

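Request:
{"method": "arm_command", "body": {"series": "0.41 -0.03 0 0 0; 0.41 -0.03 0 0 0; 0.41 0 0 -0.12 0; 0.41 0 0 -0.12 0; 0.41 0 0 -0.12 0; 0.41 0 0 -0.08 0; 0.41 -0.1 0 0 0; 0.41 0 0 0 0; 0.41 0 0 0 0; 0.41 0 0 0 0"}}

```text
clock: 11.6
position: [0.5828, -0.0818, 0.218]
ee_rot: [0.665, 0.747, 0.0, -0.0]
ft_force: [-0.2, 0.3, -0.7]
grip_width: 0.591
grasp_force: 0.0
```

```bash
python3 - <<'E'
from m import *
from workcell import viewer,manip
c=viewer.camera("wrist");s=viewer.camera("side");s2=viewer.camera("scene");pickle.dump((c,s,s2),open("c5.pkl","wb"))
o=np.array([.5649,.0853]);J=np.array([[-.1155,.9933],[-.9933,-.1155]])
p=manip.get_obs()["position"];print(p,J@(p[:2]-o))
H=hsv(c);K=((H[...,1]>90)&(H[...,2]<95)).astype(np.uint8)*255
for k in cv2.findContours(K,cv2.RETR_EXTERNAL,cv2.CHAIN_APPROX_NONE)[0]:
    if cv2.contourArea(k)>60:
        m=cv2.moments(k);u=[m["m10"]/m["m00"],m["m01"]/m["m00"]];print(cv2.contourArea(k),cv2.boundingRect(k),u,J@(plane(c,[u],.067)[0]-o))
a=cv2.resize(c["pixels"],None,fx=1.5,fy=1.5)[:,:,::-1]
cv2.imwrite("pics/w5.png",a)
E
```

```text
[ 0.58289295 -0.08224979  0.2182113 ] [-0.1685054  0.0014796]
1457.0 (118, 325, 53, 59) [147.31354381148478, 355.3706245710364] [-0.43773779  0.16596446]
62.0 (368, 276, 71, 45) [403.4596774193548, 291.8225806451613] [-0.31640882 -0.18386559]
81.0 (283, 261, 32, 48) [306.5061728395062, 280.91358024691357] [-0.28841319 -0.05312306]
2384.5 (201, 261, 108, 74) [258.0978541972461, 314.3738030334801] [-0.33918586  0.00199989]
2107.0 (0, 248, 177, 136) [26.890602752729, 310.3862521752887] [-0.38894513  0.3826494 ]
838.0 (48, 180, 50, 73) [82.38882259347652, 215.32378679395384] [-0.21026113  0.20440262]
1049.5 (371, 177, 50, 93) [394.2721931078291, 224.97951405431158] [-0.21985037 -0.14827032]
469.0 (313, 110, 27, 100) [323.6265103056147, 182.44633972992182] [-0.17131676 -0.06244683]
2146.5 (391, 28, 79, 107) [428.3275875456169, 109.2780495380076] [-0.09187781 -0.17244588]
781.5 (152, 13, 25, 40) [164.36041799957346, 32.482832160375345] [-0.02415291  0.08984042]
5800.0 (184, 0, 151, 93) [260.16637931034484, 35.21801724137931] [-0.03171169  0.00033911]
```

View pics/w5.png

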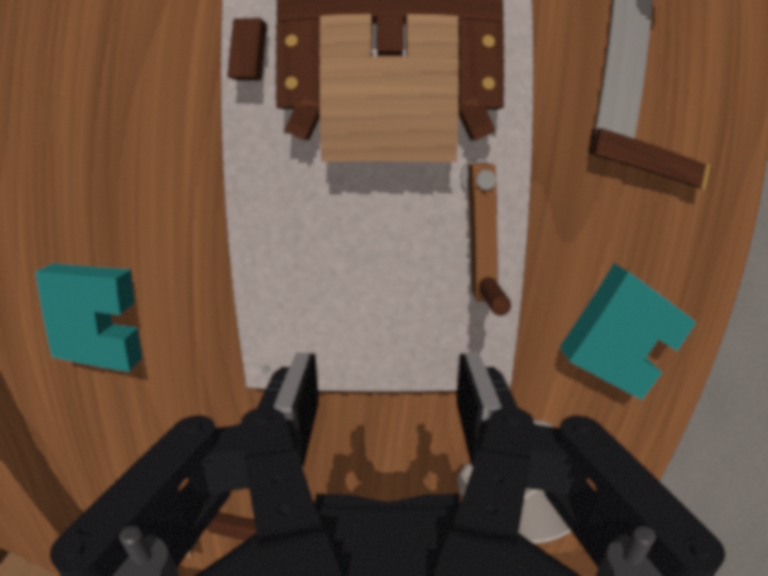

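Request:
{"method": "arm_command", "body": {"series": "0.41 -0.02 0.087 0 0; 0.41 -0.021 0.087 0 0; 0.41 0 0 0 0; 0.41 0 0 0.12 0; 0.41 0 0 0.12 0; 0.41 0 0 0.12 0; 0.41 0 0 0 0; 1 0 0 0 0; 1 0 0 0 0; 1 0 0 0 0", "newtons": 25}}

```text
clock: 13.0
position: [0.6554, -0.0914, 0.0771]
ee_rot: [0.665, 0.747, 0.001, 0.002]
ft_force: [-0.5, -0.5, 7.2]
grip_width: 0.157
grasp_force: 25.2
```

Request:
{"method": "arm_command", "body": {"series": "1 0 0 -0.006 0; 1 0.001 -0.023 0 0; 1 0.001 -0.0225 0 0; 1 0.004 -0.019 0 0; 1 0.006 -0.0175 0 0; 1 0.008 -0.017 0 0; 1 0.009 -0.0165 0 0; 1 0.011 -0.015 0 0; 1 0.0125 -0.014 0 0; 1 0 0 0 0"}}

```text
clock: 14.25
position: [0.5936, -0.0761, 0.0772]
ee_rot: [0.665, 0.747, 0.0, -0.0]
ft_force: [-1.7, -0.7, 5.4]
grip_width: 0.156
grasp_force: 26.0
```

Request:
{"method": "arm_command", "body": {"series": "1 0.014 -0.0125 0 0; 1 0.015 -0.0115 0 0; 1 0.016 -0.01 0 0; 1 0.0165 -0.008 0 0; 1 0.0175 -0.0065 0 0; 1 0.018 -0.005 0 0; 1 0.0185 -0.003 0 0; 1 0.0185 -0.001 0 0; 1 0.003 0 0 0; 1 0 0 0 0"}}

```text
clock: 15.5
position: [0.567, -0.0296, 0.0773]
ee_rot: [0.666, 0.746, 0.0, 0.004]
ft_force: [15.9, -15.1, -4.0]
grip_width: 0.151
grasp_force: 25.3
```

Request:
{"method": "arm_command", "body": {"series": "1 0 0.004 0 0; 1 0.003 0.003 0 0; 1 0.004 0 0 0; 1 0.003 0 0 0; 1 0 0 0 0; 1 0 0 0 0; 1 0 0 0 0; 1 0 0 0 0; 1 0 0 0 0; 1 0 0 0 0"}}

```text
clock: 16.75
position: [0.5672, -0.0293, 0.0772]
ee_rot: [0.668, 0.744, -0.003, 0.003]
ft_force: [3.4, -26.6, 7.0]
grip_width: 0.158
grasp_force: 26.1
```

Request:
{"method": "arm_command", "body": {"series": "1 -0.004 0 0 0; 0.5 0 0 0 0; 0.5 0 0 0 0; 0.5 0 0 0 0; 0.5 0 0 -0.1 0; 0.5 0 0 -0.12 0; 0.5 0 0 -0.12 0; 0.5 -0.1 0 0 0; 0.5 0 0 0 0; 0.5 0 0 0 0"}}

```text
clock: 18.0
position: [0.5716, -0.0614, 0.2121]
ee_rot: [0.665, 0.747, -0.0, -0.001]
ft_force: [0.4, -0.2, -0.7]
grip_width: 0.498
grasp_force: 0.0
```

```bash
python3 - <<'E'
from m import *
from workcell import viewer,manip
c=viewer.camera("wrist");H=hsv(c)
o=np.array([.5649,.0853]);J=np.array([[-.1155,.9933],[-.9933,-.1155]])
cv2.imwrite("pics/w6.png",cv2.resize(c["pixels"],None,fx=1.5,fy=1.5)[:,:,::-1])
E
```

```text
(no output)
```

View pics/w6.png

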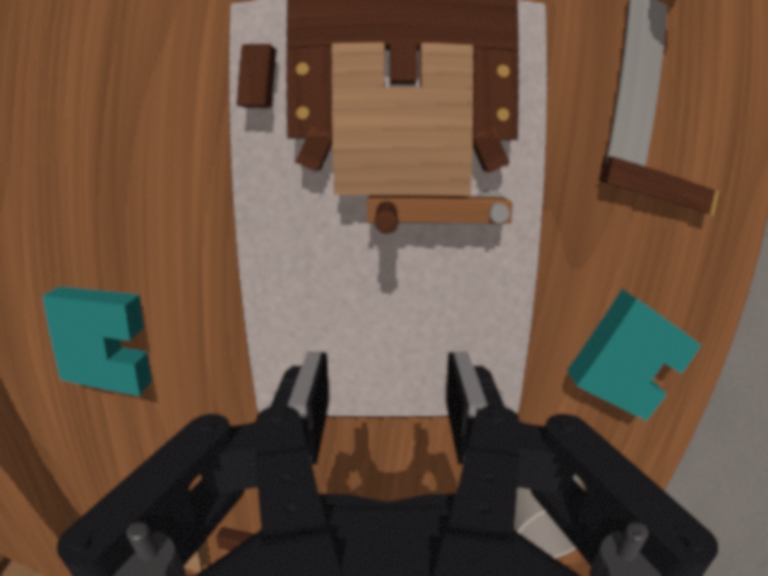

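```bash
python3 -c "
from workcell import manip
print(manip.hand_in())"
```

```text
the job is handed in; nothing more can be done
None
```

I pushed the slotted workpiece home against the stop with the tongue in its slot, swung the gate shut onto its hard stop and let go, then handed in at about 18 s; the last picture shows nothing out of place, and no verdict came back.

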